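# Hold a V-block over a non-contact gauge

## Task

Zero the non-contact gauge while nothing is over its sensor: press its plunger fully home and let it spring back up. Then pick up the V-block, carry it over the guard rail and finish holding it still above the rectangular sensing face: groove up, centred, its sides square with the face, with a gap of about 8 mm. The block must never touch the gauge and must still be in the gripper at the end; leave the two housings and the acrylic block where they stand.

Things in the scene. Friction and masses are not known exactly. Their poses are not given: they have to be found in the camera images.
- v_block: Small hardened steel V-block, 32 mm along its x, 40 mm along its y, 34 mm high (z), 0.2 to 0.36 kg; loose, standing upright on the surface. Origin at the centre of its underside, z up. The V-groove is in the top and runs along x (open at both x end faces; lowest point 15 mm above the underside, so the end faces are whole below that). Grip it across the 32 mm (x) end faces or the 40 mm (y) sides.
- gauge: Non-contact gauge, fixed to the surface: grey base plate, 12 mm thick, reaching x -95 to +95 mm and y -170 to +95 mm from the origin. Origin on the work surface under the centre of the sensor. A square guard rail of two 8 mm round bars on four posts surrounds the sensor, bars centred 80 mm from it in x and y, top of the rail 80 mm above the work surface. A read-out box 66 mm high stands outside the rail at +x (x 97 to 133, y -30 to +70 mm).
- sensor_face (a point): Centre of the black rectangular sensing face on the pedestal inside the guard rail, 45 mm above the work surface; 32 mm along x and 40 mm along y, the same outline as the V-block. z up. The V-block fits either way round.
- plunger_top (a point): Centre of the round steel cap of the zeroing plunger, 28 mm across; 60 mm above the work surface when up, on the base plate outside the rail, 140 mm from the sensor centre towards the gauge's -y. Moves with the plunger.
- zero_plunger (a joint): Travel of the plunger straight down: 0 up, 0.010 m fully pressed. Springs back; takes 3 N to start and 9 N at the end stop.
- housing_plain: Bystander: plain round turned aluminium housing, 46 mm across, 38 mm high, loose. Origin at the centre of its underside.
- housing_flanged: Bystander: round turned aluminium housing with a wide foot flange, 46 mm across, 34 mm high, loose. Origin at the centre of its underside.
- clear_block: Bystander: clear acrylic block, 30 x 30 x 40 mm high, loose. Origin at the centre of its underside.

How it is judged:
On the way, in this order (a step that is already met when the one before it is completed fails the run):
1. the plunger is pressed fully home while the V-block is away from the sensor (value of joint zero_plunger above 0.0085 m and horizontal distance between v_block and sensor_face above 0.1 m), for 0.1 s.
2. the plunger has sprung back up, the V-block still away from the sensor (value of joint zero_plunger below 0.002 m and horizontal distance between v_block and sensor_face above 0.1 m), for 0.1 s.
3. the V-block is lifted higher than the guard rail (height (world z) of v_block above 0.082 m), for 0.05 s.
At the end, for the whole second after the job is handed in: The gripper holds the V-block still, groove up, 3 to 14 mm above the sensing face, centred within 8 mm, square within 8 degrees (half a turn is the same), level within 5.7 degrees, touching nothing else; the plunger is up and bystanders are within 20 mm of their starts (horizontal distance between v_block and sensor_face below 0.008 m and z of v_block in the frame of sensor_face between 0.003 and 0.014 m and angle between the x axis of v_block and the x axis of sensor_face, either way round below 0.14 rad and angle between v_block's own z axis and vertical below 0.1 rad and linear speed of v_block below 0.02 m/s and angular speed of v_block below 0.2 rad/s and contact force between v_block and the fingers above 1 N and value of joint zero_plunger below 0.002 m and contact force between v_block and gauge below 0.3 N and contact force between v_block and housing_plain below 0.3 N and contact force between v_block and housing_flanged below 0.3 N and contact force between v_block and clear_block below 0.3 N and distance of each of housing_plain, housing_flanged, clear_block from where it was at the start of the episode below 0.02 m); the arm keeps its last pose, push and grip.
It fails at once if the V-block touches the gauge (rail, sensor or plunger) (contact force between v_block and gauge above 0.5 N).
It fails at once if the plain turned housing is moved more than 20 mm (distance of housing_plain from where it was at the start of the episode above 0.02 m).
It fails at once if the flanged housing is moved more than 20 mm (distance of housing_flanged from where it was at the start of the episode above 0.02 m).
It fails at once if the acrylic block is moved more than 20 mm (distance of clear_block from where it was at the start of the episode above 0.02 m).
It also fails if it takes over 54 s, if anything falls off the work surface, if the arm or the gripper's body presses on something with over 40 N, if the wrist force passes 120 N, or if a joint passes its speed limit or range.

## Robot

A 6-joint arm with a two-finger parallel gripper is mounted at the origin on a cart in front of the work surface, level with it; the furniture and walls round the work are solid. World frame = base frame: x ahead of the robot, y to its left, z up, the work surface at z = 0. Lengths are in m, angles in rad, forces in N, time in s.
With the tool pointing down it reaches from about 0.35 to 0.85 m from the base axis. Payload 8.1 kg.
Tool frame: the origin (TCP) lies on the centre line of the jaws, within the pads' length; the fingertips stand 19 mm ahead of it and the grasp point (between the pads) is the TCP (robot.tips_ahead is the distance from the TCP to the fingertips, in m); y points along the fingers, z is the direction in which the jaws open and shut, and the axes are right-handed (so a half turn about y gives the same grasp; the last joint's range is limited). The gripper opens to 93 mm and grips with 3 to 60 N. Pads are 15 mm wide; open, the fingers measure 128 mm over their backs; the gripper's body (75 mm by 188 mm) begins 65 mm behind the grasp point.
Start: joints at [-1.409, 0.13, 1.488, -0, 1.523, -0.085], TCP at [0.147, -0.582, 0.238] pointing down, gripper open.
Joint ranges: [-2.96, 2.96], [-0.89, 2.26], [0.02, 2.5], [-1.34, 4.48], [0, 2.73], [-2.66, 2.66]. Speed limits (rad/s): [2.39, 2.39, 2.79, 3.14, 3.14, 3.14].

## Interface

Orientations are given as a rotation vector (axis times angle).
In Python, from plant import robot, imaging, models gives the robot as it stands.
- The arm moves only by the tool carry_out, never from a script. Its argument "motion" is one flat list of numbers, 7 for each row, row after row: the shift along the tool's x, y, z in m, then the turn, a rotation vector about the tool's x, y, z in degrees, then the opening, from -1 (shut) to 1 (fully open). A call has exactly 5 rows; each row shifts and turns the pose as measured when the row begins, along the tool's axes as they then stand; what a row does not reach is not made up. A row lasts 1/10 s, in which the tool goes at most 50 mm and 8.59 degrees, less where a joint would pass 70% of its speed; a pose out of reach is approached as far as the arm can. A call is refused whole if a number of a shift passes 0.05 or a number of a turn 8.59, either way. A call with a gripper value outside its range is refused whole. The fingers move at their own pace and stop on an object; "squeeze" is the grip in N (left out, the last holds). Time passes only in rows, so rows that do not move let the fingers close, or fill a call up. It gives the time, the measured TCP pose, the force and the opening at its end, in the units of the state.
- robot.read_state(): the state, without advancing time (a new reading comes with each control period).
- imaging.read_camera(name): name is "side" or "top"; returns the picture (384x512x3 uint8, blue, green, red); there is no depth.
- imaging.camera_model(name): a dict with "K" (3x3 intrinsics, pixels), "k1" (the pictures are not rectified: a ray, as slopes to the right and down, at radius r is drawn at 1 + k1 r^2 times it, then the intrinsics apply), "position" and "orientation" of the camera in the world. Camera axes: x right, y down, z forward; pixel columns grow to the right and rows downward; lengths in m; the calibration is good to about 2 mm. A picture is of the moment at which its call begins. camera_model takes no time and is no camera call.
- robot.close_job(): hands the job in, once; it reports no verdict.
Trained networks look in the newest picture that a camera, given by its name, has taken for a name from the list of things; names that differ only in an ending like _2 or _b are one class to them, and where a whole thing is asked for, a point or a joint stands for the part that bears it (a point fixed in the world has none). Each returns a list of dicts, best first, with "confidence" (0 to 1); they miss things now and then, are a little off and sometimes report something else, mostly with a low value. They report only what shows in the picture. A call takes as long as a camera call.
- models.outline_of(camera, thing): "pixels" (384x512 bool, what is visible of it) and "pixel" ([column, row] in pixels, amid what is visible of it).
The state is a dict: "t": time; "q": joint angles; "dq": joint speeds; "joint_torque": joint torques, N m; "tool_pos": TCP position; "orientation": TCP orientation; "force": force on the tool from outside, world axes, zero at the start; "wrist_torque": the same for the moment, N m; "opening": finger opening in m.
Only numpy, scipy, OpenCV 4.12 (cv2) and the standard library are available. Lean on these libraries where they do the work, as an engineer would, in place of code of your own. Each camera call takes 0.05 s, during which the arm holds its last target.

## Working session

There is one attempt and no reset: what is moved stays moved. The work goes in short steps, Python scripts to look and compute and a tool call to move; the robot and the scene stay as the last step left them, time stands still between calls to the robot, and variables do not carry over. Pictures are saved under pics/ and viewed, and the job is handed in when it is done.

Besides the shell and the picture viewer there is one more tool, called after "Request:" as name(argument=value, ...) on one line, values as JSON. carry_out: Moves the arm, as the interface text tells. Its arguments: {"type":"object","properties":{"motion":{"type":"array","items":{"type":"number"}},"squeeze":{"type":"number"}},"required":["motion"]}

```bash
ls; mkdir -p pics; python3 - <<'E'
from plant import robot, imaging, models
import cv2, numpy as np
print(robot.read_state())
for c in ("side","top"):
    im=imaging.read_camera(c); cv2.imwrite(f"pics/{c}0.png",im)
    m=imaging.camera_model(c); print(c,m)
    for t in ["v_block","gauge","sensor_face","plunger_top","housing_plain","housing_flanged","clear_block"]:
        try:
            r=models.outline_of(c,t)
            for d in r[:3]: print(c,t,round(d["confidence"],2),d["pixel"],d["pixels"].sum())
            if r: np.save(f"pics/{c}_{t}.npy",r[0]["pixels"])
        except Exception as e: print(c,t,e)
print(robot.read_state()["t"])
E
```

```text
pics
{'t': 0.0, 'q': array([-1.40940514e+00,  1.31155658e-01,  1.48929792e+00, -3.37589520e-05,
        1.52297277e+00, -8.53810639e-02]), 'dq': array([ 0.00089604,  0.0002633 ,  0.00046335, -0.00019997, -0.00085661,
       -0.00030274]), 'joint_torque': array([-2.61284576e-04, -5.59837747e+01, -4.91761243e+01,  7.69228558e-02,
        3.57671699e-02, -1.38924875e-04]), 'tool_pos': array([ 0.14649951, -0.58128657,  0.23658046]), 'orientation': array([-0.25933331,  2.0921625 , -2.08830577]), 'force': array([ 0.35891383, -0.78078195,  1.09079919]), 'wrist_torque': array([-0.01526479,  0.01853741,  0.00500791]), 'opening': 0.09297755423017351}
side {'K': array([[482.98430959,   0.        , 264.42497102],
       [  0.        , 482.98430959, 189.68060739],
       [  0.        ,   0.        ,   1.        ]]), 'k1': -0.11362610161860763, 'position': array([ 0.47026733, -0.98962757,  0.56320509]), 'orientation': array([-2.05403717,  0.06536556, -0.04268715])}
side v_block 0.87 [296.2, 231.0] 401
side gauge 0.67 [273.2, 172.5] 92
side gauge 0.6 [276.4, 162.9] 4249
side gauge 0.58 [300.0, 281.
[... 240 characters left out ...]
[212.2, 247.2] 461
side clear_block 0.65 [302.0, 282.6] 516
side clear_block 0.21 [296.9, 231.3] 337
top {'K': array([[388.96541531,   0.        , 248.68066107],
       [  0.        , 388.96541531, 198.85208141],
       [  0.        ,   0.        ,   1.        ]]), 'k1': -0.07254584165320585, 'position': array([ 0.43983626, -0.060576  ,  1.00620607]), 'orientation': array([-2.20705646,  2.15605962, -0.08439658])}
top v_block 0.72 [287.0, 171.4] 231
top gauge 0.89 [151.1, 168.3] 8399
top sensor_face 0.67 [148.3, 170.5] 8352
top housing_plain 0.58 [351.2, 223.9] 270
top housing_plain 0.18 [348.0, 174.4] 155
top housing_flanged 0.54 [294.6, 242.3] 256
top clear_block 0.74 [346.3, 174.7] 190
0.8
```

```bash
python3 - <<'E'
import cv2
for c,(x0,x1,y0,y1) in {"side":(170,370,90,340),"top":(70,390,90,290)}.items():
    im=cv2.imread(f"pics/{c}0.png"); 
    cv2.imwrite(f"pics/{c}0z.png",cv2.resize(im[y0:y1,x0:x1],None,fx=2.4,fy=2.4,interpolation=cv2.INTER_CUBIC))
E
```

```text
(no output)
```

View pics/side0.png

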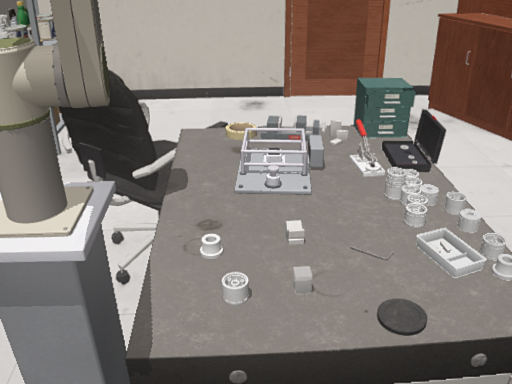

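View pics/top0.png

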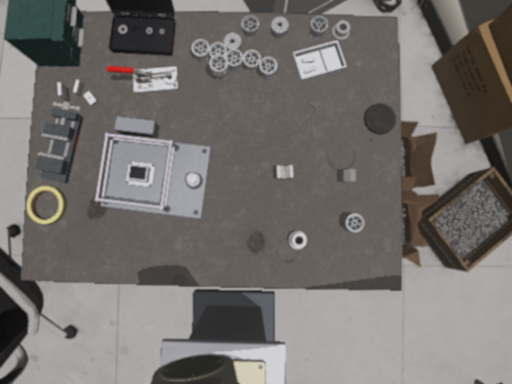

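View pics/side0z.png

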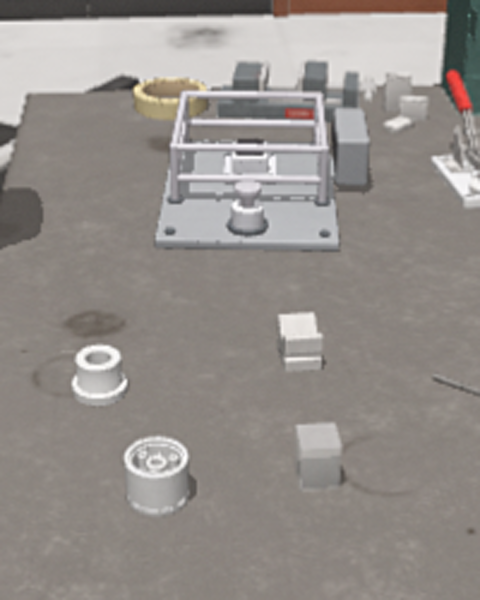

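View pics/top0z.png

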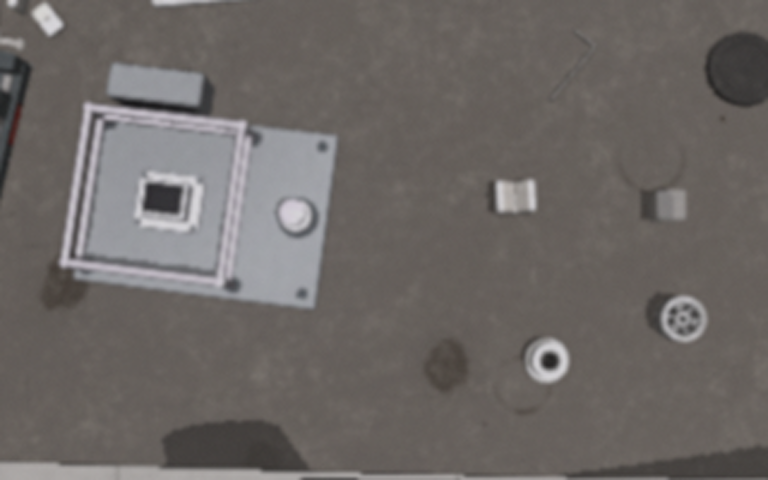

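```bash
cat > h.py <<'E'
import numpy as np, cv2
from scipy.spatial.transform import Rotation as R
from scipy.optimize import least_squares
from plant import imaging
M={c:imaging.camera_model(c) for c in("side","top")}
def proj(c,P):
    m=M[c];P=np.atleast_2d(P);p=R.from_rotvec(m["orientation"]).inv().apply(P-m["position"])
    s=p[:,:2]/p[:,2:];r2=(s**2).sum(1,keepdims=True);s=s*(1+m["k1"]*r2)
    return s*m["K"][0,0]+m["K"][:2,2]
def ray(c,u):
    m=M[c];d=(np.array(u)-m["K"][:2,2])/m["K"][0,0];s=d.copy()
    for _ in range(20): s=d/(1+m["k1"]*(s@s))
    return m["position"],R.from_rotvec(m["orientation"]).apply(np.r_[s,1])
def onz(c,u,z):
    o,d=ray(c,u);return o+d*(z-o[2])/d[2]
def tri(us,ut):
    o1,d1=ray("side",us);o2,d2=ray("top",ut)
    A=np.c_[d1,-d2];t=np.linalg.lstsq(A,o2-o1,rcond=None)[0]
    a=o1+d1*t[0];b=o2+d2*t[1];return (a+b)/2,np.linalg.norm(a-b)
E
python3 - <<'E'
from h import *
for n,s,t in [("v",(296,231),(286,171)),("plain",(236,289),(353,223)),("fl",(211,246),(297.5,240)),("clear",(302.5,280),(348,175)),("plunger",(273,170),(192.5,179))]:
    print(n,tri(s,t))
for c,(x0,x1,y0,y1),k,n in [("top",(90,220,110,220),6,"gauge"),("top",(265,305,155,190),14,"v"),("side",(230,330,120,200),8,"gauge"),("side",(280,310,212,250),14,"v")]:
    im=cv2.imread(f"pics/{c}0.png"); im=im[y0:y1,x0:x1]
    z=cv2.resize(im,None,fx=k,fy=k,interpolation=cv2.INTER_CUBIC)
    st=10 if k<10 else 5
    for x in range(x0,x1,st):
        cv2.line(z,(int((x-x0+.5)*k),0),(int((x-x0+.5)*k),6),(0,255,255),1);cv2.putText(z,str(x),(int((x-x0+.5)*k),16),0,.35,(0,255,255),1)
    for y in range(y0,y1,st):
        cv2.line(z,(0,int((y-y0+.5)*k)),(6,int((y-y0+.5)*k)),(0,255,255),1);cv2.putText(z,str(y),(8,int((y-y0+.5)*k)),0,.35,(0,255,255),1)
    cv2.imwrite(f"pics/{c}_{n}_z.png",z)
E
```

```text
v (array([ 0.5905285 , -0.15297334,  0.0237047 ]), np.float64(0.0016947896757026587))
plain (array([ 0.46303222, -0.32643397,  0.01948389]), np.float64(0.0038879501642487477))
fl (array([ 0.41597365, -0.18567735,  0.01597229]), np.float64(0.0019505983644579699))
clear (array([ 0.58355749, -0.3124235 ,  0.02243899]), np.float64(1.2825514608626294e-05))
plunger (array([0.56104884, 0.08046097, 0.053297  ]), np.float64(0.002374723726585026))
```

View pics/top_gauge_z.png

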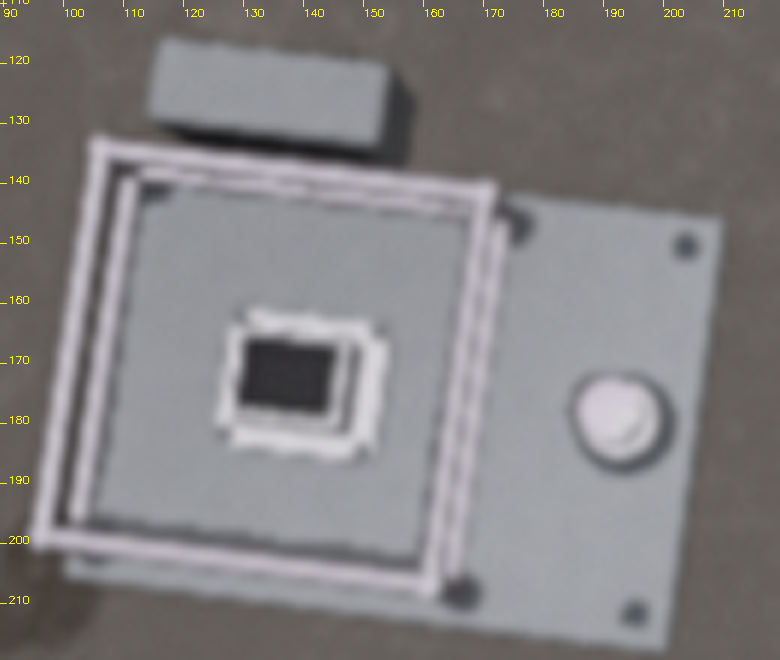

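View pics/side_gauge_z.png

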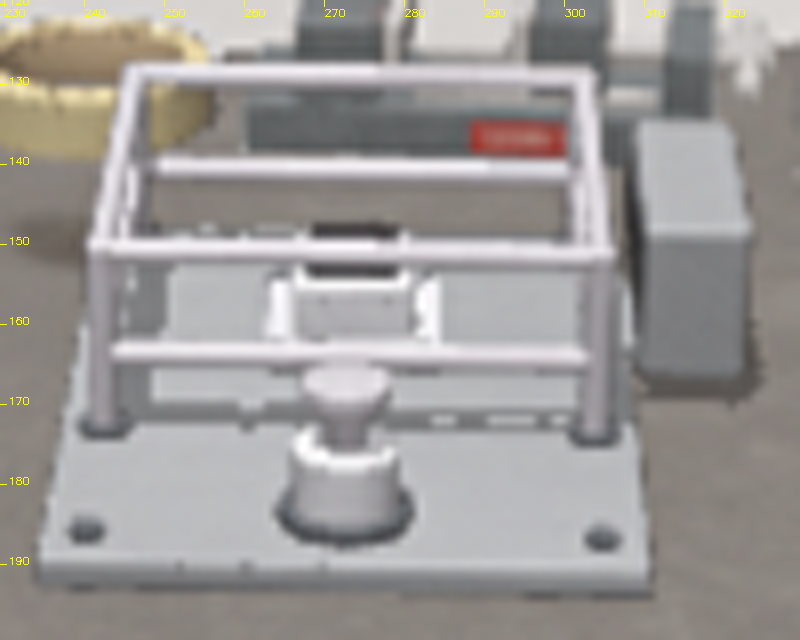

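View pics/top_v_z.png

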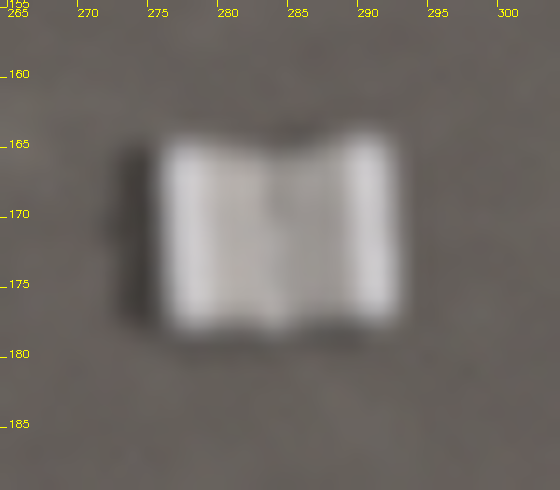

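View pics/side_v_z.png

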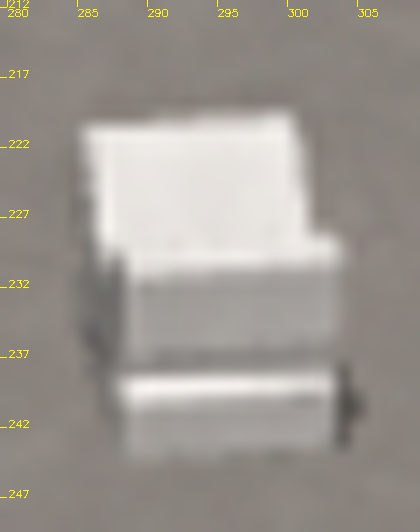

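```bash
cat > fit.py <<'E'
from h import *
obs=[("top",106.2,134,80,80,76),("top",170.7,141.5,80,-80,76),("top",96.5,199,-80,80,76),("top",161.5,207.3,-80,-80,76),
("top",209.8,146.2,95,-170,12),("top",200.3,217.8,-95,-170,12),
("top",130.7,165.7,16,20,45),("top",145.8,167.3,16,-20,45),("top",129.2,177,-16,20,45),("top",144.5,178.7,-16,-20,45),("top",191.5,177.8,0,-140,60),
("side",242,150.1,-80,-80,76),("side",304.5,151.2,80,-80,76),("side",246.1,128.5,-80,80,76),("side",303.2,128.9,80,80,76),
("side",234.7,189.2,-95,-170,12),("side",310.5,190.1,95,-170,12),("side",272.6,167.2,0,-140,60),("side",267,153.9,-16,-20,45),("side",279.8,153.9,16,-20,45)]
def res(p,sel,full=False):
    c,s=np.cos(p[2]),np.sin(p[2]);out=[]
    for o in sel:
        x,y,z=np.array(o[3:])/1000
        P=[p[0]+c*x-s*y,p[1]+s*x+c*y,z+p[3]]
        out.append(proj(o[0],P)[0]-o[1:3])
    return np.array(out) if full else np.ravel(out)
for name,sel in [("both",obs),("top",[o for o in obs if o[0]=="top"]),("side",[o for o in obs if o[0]=="side"])]:
    for fz in (1,0):
        f=(lambda p:res(p,sel)) if fz else (lambda p:res(np.r_[p[:3],0],sel))
        r=least_squares(f,[.6,.2,-.1,0],loss="soft_l1")
        print(name,fz,r.x.round(4),np.rad2deg(r.x[2]).round(2))
    if name=="both":
        rr=res(r.x*[1,1,1,0],sel,True)
        for o,e in zip(sel,rr): print(o,e.round(1))
        x,y,t=r.x[:3]; print("plunger",x+.14*np.sin(t),y-.14*np.cos(t))
E
python3 fit.py
cat > fitv.py <<'E'
from h import *
# v-block: yaw 0 ~ x world (groove along x). points
def px(x,y,k,x0,y0): return (x/k+x0-.5,y/k+y0-.5)
T=lambda x,y:("top",)+px(x,y,14,265,155)
S=lambda x,y:("side",)+px(x,y,14,280,212)
obs=[T(168,143)+(16,20,34),T(385,138)+(16,-20,34),T(180,322)+(-16,20,34),T(393,312)+(-16,-20,34),
S(85,128)+(-16,20,34),S(290,118)+(16,20,34),S(118,270)+(-16,-20,34),S(338,242)+(16,-20,34),S(130,455)+(-16,-20,0),S(335,445)+(16,-20,0)]
def res(p,sel):
    c,s=np.cos(p[2]),np.sin(p[2]);out=[]
    for o in sel:
        x,y,z=np.array(o[3:])/1000
        out.append(proj(o[0],[p[0]+c*x-s*y,p[1]+s*x+c*y,z+p[3]])[0]-o[1:3])
    return np.array(out)
for name in ("both","top","side"):
    sel=[o for o in obs if name in("both",o[0])]
    for fz in (1,0):
        r=least_squares(lambda p:res(p*[1,1,1,fz],sel).ravel(),[.59,-.15,0,0],loss="soft_l1")
        print(name,fz,r.x.round(4),np.rad2deg(r.x[2]).round(2))
    if name=="both":print(res(r.x,sel).round(1).tolist())
E
python3 fitv.py
```

```text
both 1 [ 0.5754  0.2213 -0.0985  0.0013] -5.64
both 0 [ 0.5755  0.2219 -0.0986  0.    ] -5.65
('top', 106.2, 134, 80, 80, 76) [0.4 0.4]
('top', 170.7, 141.5, 80, -80, 76) [-0.3  0.2]
('top', 96.5, 199, -80, 80, 76) [ 0.1 -0.3]
('top', 161.5, 207.3, -80, -80, 76) [-0.3 -0.5]
('top', 209.8, 146.2, 95, -170, 12) [ 0.5 -0.5]
('top', 200.3, 217.8, -95, -170, 12) [0.4 0.6]
('top', 130.7, 165.7, 16, 20, 45) [-0.5 -0.9]
('top', 145.8, 167.3, 16, -20, 45) [ 0.  -0.6]
('top', 129.2, 177, -16, 20, 45) [-0.8  0.3]
('top', 144.5, 178.7, -16, -20, 45) [-0.5  0.5]
('top', 191.5, 177.8, 0, -140, 60) [-0.2  0.1]
('side', 242, 150.1, -80, -80, 76) [-0.  1.]
('side', 304.5, 151.2, 80, -80, 76) [0.1 0.9]
('side', 246.1, 128.5, -80, 80, 76) [0.1 0.5]
('side', 303.2, 128.9, 80, 80, 76) [-0.9  1. ]
('side', 234.7, 189.2, -95, -170, 12) [-1.1  0.3]
('side', 310.5, 190.1, 95, -170, 12) [0.7 0.8]
('side', 272.6, 167.2, 0, -140, 60) [0.2 0. ]
('side', 267, 153.9, -16, -20, 45) [ 0.6 -0.6]
('side', 279.8, 153.9, 16, -20, 45) [-0.3 -0.4]
plunger 0.5617256298385181 0.082582508425183
top 1 [ 0.5757  0.2222 -0.0976 -0.0025] -5.59
top 0 [ 0.5754  0.2216 -0.0977  0.    ] -5.6
side 1 [ 5.760e-01  2.248e-01 -1.003e-01 -1.000e-04] -5.75
side 0 [ 0.5759  0.2245 -0.1003  0.    ] -5.75
both 1 [ 0.5883 -0.1482  0.0623  0.002 ] 3.57
both 0 [ 0.5886 -0.1472  0.0604  0.    ] 3.46
[[-0.6, 0.1], [-0.3, -0.1], [-0.9, -0.2], [-0.3, -0.0], [-0.3, 0.2], [0.1, -0.0], [0.6, 0.3], [0.3, 1.2], [-0.7, 1.0], [-0.1, 0.6]]
top 1 [ 0.5908 -0.1498  0.0645 -0.0156] 3.7
top 0 [ 0.5885 -0.1484  0.0643  0.    ] 3.68
side 1 [ 0.5918 -0.1252  0.0608 -0.0129] 3.49
side 0 [ 0.5889 -0.1451  0.0598  0.    ] 3.43
```

```bash
cat > plan.py <<'E'
import sys
from h import *
from plant import robot
# usage: plan.py x y z yawdeg(of jaw axis, mod 180, world; block y axis=yaw+90)
def go(x,y,z,yaw=None,n=5):
    s=robot.read_state();r=R.from_rotvec(s["orientation"]);m=r.as_matrix()
    print("t",round(s["t"],2),"pos",s["tool_pos"].round(4),"F",s["force"].round(1),"open",round(s["opening"],4))
    print("toolx",m[:,0].round(3),"y",m[:,1].round(3),"z",m[:,2].round(3),"q",s["q"].round(2))
    tgt=r
    if yaw is not None:
        best=None
        for k in (0,180):
            a=np.deg2rad(yaw+k);zz=np.array([np.cos(a),np.sin(a),0]);yy=np.array([0,0,-1.]);xx=np.cross(yy,zz)
            t=R.from_matrix(np.c_[xx,yy,zz]);d=(r.inv()*t).as_rotvec(degrees=True)
            if best is None or np.linalg.norm(d)<np.linalg.norm(best[0]): best=(d,t)
        print("turn deg",best[0].round(2),"/n",(best[0]/n).round(2));tgt=best[1]
    dp=np.array([x,y,z])-s["tool_pos"]
    print("world d",dp.round(4),"tool d",(r.inv().apply(dp)).round(4),"tool d after turn",(tgt.inv().apply(dp)).round(4),"/n",(r.inv().apply(dp)/n).round(4),(tgt.inv().apply(dp)/n).round(4))
a=[float(v) for v in sys.argv[1:]]
go(*a[:3],a[3] if len(a)>3 else None,int(a[4]) if len(a)>4 else 5)
E
python3 plan.py 0.5617 0.0826 0.12 84.35; python3 plan.py 0.5617 0.0826 0.12 93.5
```

```text
t 0.8 pos [ 0.1466 -0.5818  0.2377] F [-0.3  0.5 -0.2] open 0.0933
toolx [-0.97  -0.244  0.   ] y [-0. -0. -1.] z [ 0.244 -0.97   0.   ] q [-1.41  0.13  1.49 -0.    1.52 -0.09]
turn deg [-0.   19.79  0.  ] /n [-0.    3.96  0.  ]
world d [ 0.4151  0.6644 -0.1177] tool d [-0.5649  0.1176 -0.5429] tool d after turn [-0.3477  0.1177 -0.7021] /n [-0.113   0.0235 -0.1086] [-0.0695  0.0235 -0.1404]
t 0.8 pos [ 0.1466 -0.5818  0.2377] F [-0.3  0.5 -0.2] open 0.0933
toolx [-0.97  -0.244  0.   ] y [-0. -0. -1.] z [ 0.244 -0.97   0.   ] q [-1.41  0.13  1.49 -0.    1.52 -0.09]
turn deg [-0.   10.64  0.  ] /n [-0.    2.13  0.  ]
world d [ 0.4151  0.6644 -0.1177] tool d [-0.5649  0.1176 -0.5429] tool d after turn [-0.4549  0.1177 -0.6379] /n [-0.113   0.0235 -0.1086] [-0.091   0.0235 -0.1276]
```

Request:
carry_out(motion=[-0.028, 0, -0.04, 0, 4, 0, -1, -0.028, 0, -0.04, 0, 4, 0, -1, -0.028, 0, -0.04, 0, 4, 0, -1, -0.028, 0, -0.04, 0, 4, 0, -1, -0.028, 0, -0.04, 0, 4, 0, -1], squeeze=10)

```text
t: 1.3
tool_pos: [0.2639, -0.3667, 0.2338]
orientation: [-0.131, -2.162, 2.152]
force: [0.3, -0.3, 0.9]
opening: 0.0576
```

```bash
python3 plan.py 0.5617 0.0826 0.2 84.35
```

```text
t 1.3 pos [ 0.2639 -0.3667  0.2338] F [ 0.3 -0.3  0.9] open 0.0576
toolx [-0.992  0.123  0.002] y [-0.002  0.005 -1.   ] z [-0.123 -0.992 -0.004] q [-1.06 -0.28  1.88  0.    1.54  0.63]
turn deg [ 0.25 -1.41  0.13] /n [ 0.05 -0.28  0.03]
world d [ 0.2978  0.4493 -0.0338] tool d [-0.2404  0.0353 -0.4823] tool d after turn [-0.2521  0.0338 -0.4764] /n [-0.0481  0.0071 -0.0965] [-0.0504  0.0068 -0.0953]
```

Request:
carry_out(motion=[-0.022, 0.002, -0.044, 0, 0, 0, -1, -0.022, 0.002, -0.044, 0, 0, 0, -1, -0.022, 0.002, -0.044, 0, 0, 0, -1, -0.022, 0.002, -0.044, 0, 0, 0, -1, -0.022, 0.002, -0.044, 0, 0, 0, -1])

```text
t: 1.8
tool_pos: [0.4021, -0.1581, 0.2263]
orientation: [-0.143, -2.157, 2.156]
force: [0.9, -1.6, -0.5]
opening: 0.0175
```

Request:
carry_out(motion=[-0.022, 0.002, -0.042, 0, 0, 0, -1, -0.022, 0.002, -0.042, 0, 0, 0, -1, -0.022, 0.002, -0.042, 0, 0, 0, -1, -0.022, 0.002, -0.042, 0, 0, 0, -1, -0.022, 0.002, -0.042, 0, 0, 0, -1])

```text
t: 2.3
tool_pos: [0.5428, 0.0463, 0.2187]
orientation: [-0.148, -2.159, 2.161]
force: [0.1, -0.8, 0.1]
opening: 0.0001
```

```bash
python3 plan.py 0.5617 0.0826 0.1 84.35
```

```text
t 2.3 pos [0.5428 0.0463 0.2187] F [ 0.1 -0.8  0.1] open 0.0001
toolx [-0.992  0.127 -0.009] y [ 0.009 -0.001 -1.   ] z [-0.127 -0.992  0.   ] q [-0.01 -0.02  1.68 -0.    1.47  1.69]
turn deg [-0.02 -1.66 -0.53] /n [-0.   -0.33 -0.11]
world d [ 0.0189  0.0363 -0.1187] tool d [-0.013   0.1188 -0.0385] tool d after turn [-0.0152  0.1187 -0.038 ] /n [-0.0026  0.0238 -0.0077] [-0.003   0.0237 -0.0076]
```

Request:
carry_out(motion=[-0.003, 0.024, -0.008, 0, 0, -0.1, -1, -0.003, 0.024, -0.008, 0, 0, -0.1, -1, -0.003, 0.024, -0.008, 0, 0, -0.1, -1, -0.003, 0.024, -0.008, 0, 0, -0.1, -1, -0.003, 0.022, -0.007, 0, 0, -0.1, -1])

```text
t: 2.8
tool_pos: [0.5699, 0.0916, 0.1015]
orientation: [-0.14, -2.167, 2.162]
force: [0.3, -0.9, 0.5]
opening: 0.0004
```

```bash
python3 plan.py 0.5617 0.0826 0.1 84.35
python3 - <<'E'
from h import *
for c,(x0,x1,y0,y1) in {"side":(210,350,90,210),"top":(90,230,100,220)}.items():
    im=imaging.read_camera(c)
    cv2.imwrite(f"pics/{c}1z.png",cv2.resize(im[y0:y1,x0:x1],None,fx=5,fy=5,interpolation=cv2.INTER_CUBIC))
E
```

```text
t 2.8 pos [0.5699 0.0916 0.1015] F [ 0.3 -0.9  0.5] open 0.0004
toolx [-0.993  0.119 -0.01 ] y [ 0.01   0.001 -1.   ] z [-0.119 -0.993 -0.003] q [0.07 0.17 1.71 0.   1.26 1.76]
turn deg [ 0.14 -1.19 -0.58] /n [ 0.03 -0.24 -0.12]
world d [-0.0082 -0.009  -0.0015] tool d [0.0071 0.0014 0.0099] tool d after turn [0.0073 0.0015 0.0098] /n [0.0014 0.0003 0.002 ] [0.0015 0.0003 0.002 ]
```

View pics/side1z.png

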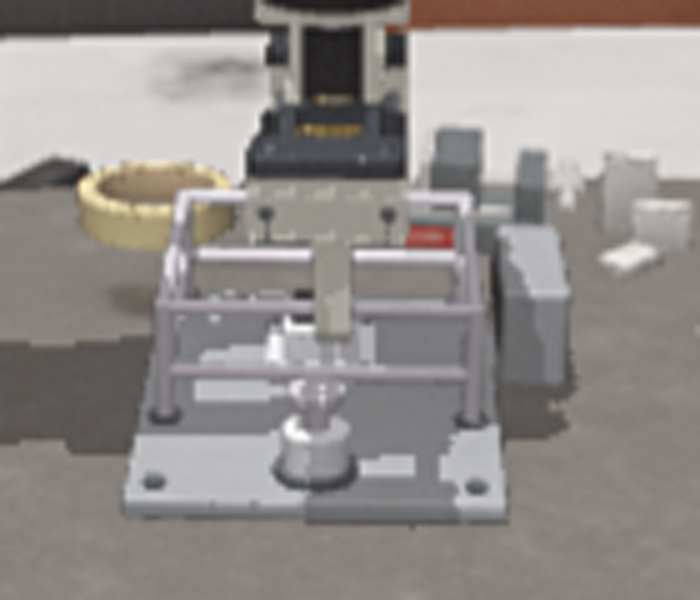

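View pics/top1z.png

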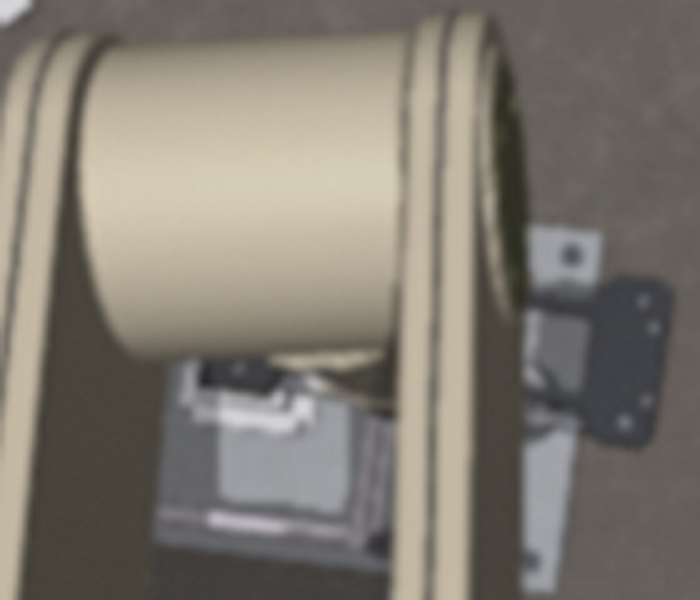

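Request:
carry_out(motion=[0.003, 0.004, 0.004, 0, 0, 0, -1, 0.003, 0.004, 0.004, 0, 0, 0, -1, 0.001, 0.004, 0.002, 0, 0, 0, -1, 0, 0.004, 0, 0, 0, 0, -1, 0, 0, 0, 0, 0, 0, -1])

```text
t: 3.4
tool_pos: [0.5606, 0.0803, 0.0863]
orientation: [-0.14, -2.166, 2.162]
force: [-1.3, -0.5, -0.5]
opening: 0.0001
```

```bash
python3 plan.py 0.5617 0.0826 0.069 84.35
```

```text
t 3.4 pos [0.5606 0.0803 0.0863] F [-1.3 -0.5 -0.5] open 0.0001
toolx [-0.993  0.12  -0.01 ] y [ 0.01   0.001 -1.   ] z [-0.12  -0.993 -0.002] q [0.05 0.16 1.75 0.   1.23 1.74]
turn deg [ 0.11 -1.22 -0.55] /n [ 0.02 -0.24 -0.11]
world d [ 0.0011  0.0023 -0.0173] tool d [-0.0006  0.0173 -0.0024] tool d after turn [-0.0008  0.0173 -0.0024] /n [-0.0001  0.0035 -0.0005] [-0.0002  0.0035 -0.0005]
```

Request:
carry_out(motion=[-0.001, 0.004, -0.002, 0, 0, 0, -1, 0, 0.004, 0, 0, 0, 0, -1, 0, 0.003, 0, 0, 0, 0, -1, 0, 0.003, 0, 0, 0, 0, -1, 0, 0.002, 0, 0, 0, 0, -1])

```text
t: 3.9
tool_pos: [0.5633, 0.0821, 0.0716]
orientation: [-0.143, -2.166, 2.164]
force: [-3.6, -1.3, 7.2]
opening: 0.0007
```

Request:
carry_out(motion=[0, 0.002, 0, 0, 0, 0, -1, 0, 0.002, 0, 0, 0, 0, -1, 0, 0.002, 0, 0, 0, 0, -1, 0, 0.001, 0, 0, 0, 0, -1, 0, 0.001, 0, 0, 0, 0, -1])

```text
t: 4.4
tool_pos: [0.5634, 0.0821, 0.0693]
orientation: [-0.14, -2.165, 2.165]
force: [-5.6, -0.8, 10.2]
opening: 0.0008
```

Request:
carry_out(motion=[0, 0.002, 0, 0, 0, 0, -1, 0, 0.002, 0, 0, 0, 0, -1, 0, 0.002, 0, 0, 0, 0, -1, 0, 0.002, 0, 0, 0, 0, -1, 0, 0.002, 0, 0, 0, 0, -1])

```text
t: 4.9
tool_pos: [0.5635, 0.0821, 0.0691]
orientation: [-0.137, -2.163, 2.167]
force: [-13.0, -1.1, 22.4]
opening: 0.0003
```

Request:
carry_out(motion=[0, -0.01, 0, 0, 0, 0, -1, 0, -0.02, 0, 0, 0, 0, -1, 0, -0.03, 0, 0, 0, 0, -1, 0, -0.03, 0, 0, 0, 0, -1, 0, -0.03, 0, 0, 0, 0, 0.5])

```text
t: 5.4
tool_pos: [0.5596, 0.0826, 0.1872]
orientation: [-0.126, -2.158, 2.164]
force: [-0.2, 0.3, -0.3]
opening: 0.0047
```

```bash
python3 plan.py 0.5886 -0.1475 0.17 93.5
python3 - <<'E'
from h import *
im=imaging.read_camera("side");x0,x1,y0,y1=230,330,120,200
cv2.imwrite("pics/side2z.png",cv2.resize(im[y0:y1,x0:x1],None,fx=6,fy=6,interpolation=cv2.INTER_CUBIC))
E
```

```text
t 5.4 pos [0.5596 0.0826 0.1872] F [-0.2  0.3 -0.3] open 0.0047
toolx [-0.993  0.117 -0.   ] y [-0.    -0.003 -1.   ] z [-0.117 -0.993  0.003] q [ 0.06  0.07  1.65 -0.    1.43  1.75]
turn deg [-1.500e-01 -1.019e+01  1.000e-02] /n [-0.03 -2.04  0.  ]
world d [ 0.029  -0.2301 -0.0172] tool d [-0.0556  0.0177  0.2251] tool d after turn [-0.0149  0.0172  0.2314] /n [-0.0111  0.0035  0.045 ] [-0.003   0.0034  0.0463]
```

View pics/side2z.png

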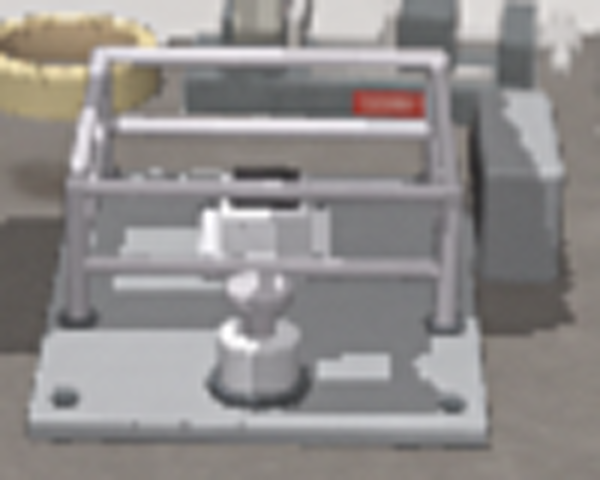

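Request:
carry_out(motion=[-0.01, 0, 0.044, 0, -2, 0, 1, -0.008, 0.002, 0.044, 0, -2, 0, 1, -0.007, 0.004, 0.044, 0, -2, 0, 1, -0.006, 0.005, 0.045, 0, -2, 0, 1, -0.004, 0.005, 0.045, 0, -2, 0, 1])

```text
t: 5.95
tool_pos: [0.5928, -0.1408, 0.1819]
orientation: [-0.062, 2.172, -2.175]
force: [1.5, 0.9, -0.4]
opening: 0.0477
```

```bash
python3 plan.py 0.5886 -0.1475 0.1 93.5
```

```text
t 5.95 pos [ 0.5928 -0.1408  0.1819] F [ 1.5  0.9 -0.4] open 0.0477
toolx [-0.997 -0.076 -0.019] y [ 0.019 -0.001 -1.   ] z [ 0.076 -0.997  0.002] q [-0.32  0.17  1.55  0.01  1.41  1.17]
turn deg [-0.12  0.84 -1.07] /n [-0.02  0.17 -0.21]
world d [-0.0042 -0.0067 -0.0819] tool d [0.0063 0.0818 0.0062] tool d after turn [0.0046 0.0819 0.0064] /n [0.0013 0.0164 0.0012] [0.0009 0.0164 0.0013]
```

Request:
carry_out(motion=[0, 0, 0, 0, 0, 0, 1, 0, 0.02, 0, 0, 0.8, -1, 1, 0.0, 0.02, 0.0, 0, 0, 0, 1, 0.0, 0.02, 0, 0, 0, 0, 1, 0, 0, 0, 0, 0, 0, 1])

```text
t: 6.45
tool_pos: [0.5933, -0.1468, 0.1176]
orientation: [-0.057, 2.191, -2.197]
force: [-0.6, 0.2, -0.3]
opening: 0.0878
```

```bash
python3 plan.py 0.5886 -0.1475 0.1 93.5
python3 - <<'E'
from h import *
for c,(x0,x1,y0,y1) in {"side":(250,350,170,270),"top":(220,350,110,240)}.items():
    im=imaging.read_camera(c)
    cv2.imwrite(f"pics/{c}3z.png",cv2.resize(im[y0:y1,x0:x1],None,fx=5,fy=5,interpolation=cv2.INTER_CUBIC))
E
```

```text
t 6.45 pos [ 0.5933 -0.1468  0.1176] F [-0.6  0.2 -0.3] open 0.0878
toolx [-0.999 -0.053 -0.001] y [ 0.001 -0.003 -1.   ] z [ 0.053 -0.999  0.003] q [-0.32  0.24  1.58 -0.    1.31  1.19]
turn deg [-0.16 -0.47 -0.03] /n [-0.03 -0.09 -0.01]
world d [-0.0047 -0.0007 -0.0176] tool d [0.0048 0.0176 0.0005] tool d after turn [0.0048 0.0176 0.0005] /n [0.001  0.0035 0.0001] [0.001  0.0035 0.0001]
```

View pics/side3z.png

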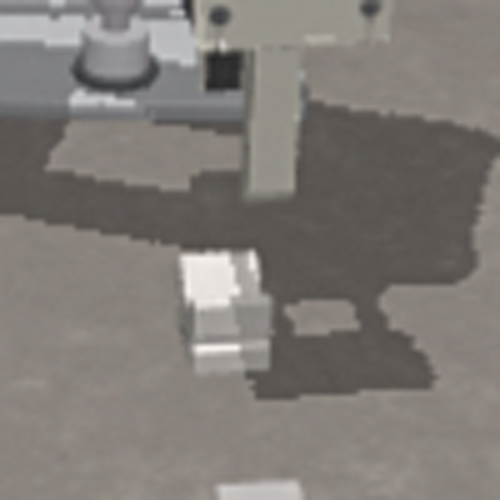

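View pics/top3z.png

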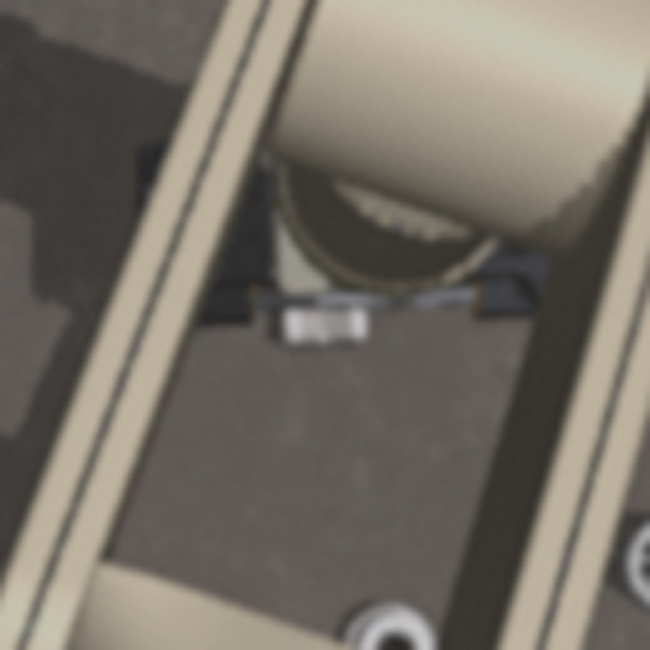

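```bash
python3 - <<'E'
from h import *
p=np.array([.5933,-.1468,.1176]);z=np.array([.053,-.999,.003]);x=np.array([-.999,-.053,0])
for s in(-1,1):
    q=p+z*.0615+x*s*.0075-[0,0,.019]; print("tip outer corner",proj("side",q))
b=np.array([.5886,-.1475]);
print("block slope top", proj("side",[.5886,-.1475,.034]),proj("side",[.5886,-.1475,.0]))
E
```

```text
tip outer corner [[307.50457473 212.98584501]]
tip outer corner [[299.71400713 213.45157113]]
block slope top [[294.51162603 225.45681925]] [[293.98805176 239.20678221]]
```

Request:
carry_out(motion=[0.0025, 0.01, 0, 0, -0.4, 0, 1, 0.0025, 0.015, 0, 0, 0, 0, 1, 0, 0.015, 0, 0, 0, 0, 1, 0, 0.013, 0, 0, 0, 0, 1, 0, 0, 0, 0, 0, 0, 1])

```text
t: 7.05
tool_pos: [0.5923, -0.1476, 0.0674]
orientation: [-0.056, 2.178, -2.192]
force: [-0.1, 0.8, -0.5]
opening: 0.093
```

```bash
python3 plan.py 0.5886 -0.1475 0.024 93.5
```

```text
t 7.05 pos [ 0.5923 -0.1476  0.0674] F [-0.1  0.8 -0.5] open 0.093
toolx [-0.998 -0.062 -0.01 ] y [ 0.011 -0.006 -1.   ] z [ 0.062 -0.998  0.007] q [-0.33  0.29  1.63 -0.    1.21  1.18]
turn deg [-0.37  0.04 -0.59] /n [-0.07  0.01 -0.12]
world d [-0.0037  0.0001 -0.0434] tool d [ 0.0042  0.0433 -0.0006] tool d after turn [ 0.0037  0.0434 -0.0003] /n [ 0.0008  0.0087 -0.0001] [ 0.0007  0.0087 -0.0001]
```

Request:
carry_out(motion=[0.002, 0.01, 0, -0.3, 0, -0.5, 1, 0.002, 0.01, 0, 0, 0, 0, 1, 0.001, 0.01, 0, 0, 0, 0, 1, 0, 0.008, 0, 0, 0, 0, 1, 0, 0, 0, 0, 0, 0, 1])

```text
t: 7.55
tool_pos: [0.5868, -0.148, 0.0255]
orientation: [-0.067, 2.19, -2.191]
force: [0.1, 0.5, -0.6]
opening: 0.0932
```

```bash
python3 plan.py 0.5886 -0.1475 0.024 93.5
```

```text
t 7.55 pos [ 0.5868 -0.148   0.0255] F [ 0.1  0.5 -0.6] open 0.0932
toolx [-0.998 -0.062 -0.   ] y [ 0. -0. -1.] z [ 0.062 -0.998  0.   ] q [-0.33  0.34  1.65 -0.    1.15  1.18]
turn deg [-0.03  0.03 -0.  ] /n [-0.01  0.01 -0.  ]
world d [ 0.0018  0.0005 -0.0015] tool d [-0.0018  0.0015 -0.0004] tool d after turn [-0.0018  0.0015 -0.0004] /n [-0.0004  0.0003 -0.0001] [-0.0004  0.0003 -0.0001]
```

Request:
carry_out(motion=[-0.0015, 0.001, 0, 0, 0, 0, -1, 0, 0, 0, 0, 0, 0, -1, 0, 0, 0, 0, 0, 0, -1, 0, 0, 0, 0, 0, 0, -1, 0, 0, 0, 0, 0, 0, -1], squeeze=30)

```text
t: 8.05
tool_pos: [0.5897, -0.1483, 0.0258]
orientation: [-0.065, 2.188, -2.19]
force: [-0.3, 0.1, -0.8]
opening: 0.0574
```

Request:
carry_out(motion=[0, 0, 0, 0, 0, 0, -1, 0, 0, 0, 0, 0, 0, -1, 0, 0, 0, 0, 0, 0, -1, 0, 0, 0, 0, 0, 0, -1, 0, 0, 0, 0, 0, 0, -1], squeeze=35)

```text
t: 8.55
tool_pos: [0.59, -0.1482, 0.0263]
orientation: [-0.064, 2.187, -2.19]
force: [0.9, 0.6, -0.8]
opening: 0.0396
```

```bash
python3 plan.py 0.5886 -0.1475 0.15 93.5
```

```text
t 8.55 pos [ 0.59   -0.1482  0.0263] F [ 0.9  0.6 -0.8] open 0.0396
toolx [-0.998 -0.062 -0.003] y [ 0.003 -0.001 -1.   ] z [ 0.062 -0.998  0.001] q [-0.33  0.34  1.65 -0.    1.15  1.18]
turn deg [-0.09  0.04 -0.17] /n [-0.02  0.01 -0.03]
world d [-0.0014  0.0007  0.1237] tool d [ 0.0009 -0.1237 -0.0006] tool d after turn [ 0.0013 -0.1237 -0.0008] /n [ 0.0002 -0.0247 -0.0001] [ 0.0003 -0.0247 -0.0002]
```

Request:
carry_out(motion=[0, -0.008, 0, 0, 0, 0, -1, 0, -0.02, 0, 0, 0, 0, -1, 0, -0.03, 0, 0, 0, 0, -1, 0, -0.03, 0, 0, 0, 0, -1, 0, -0.035, 0, 0, 0, 0, -1])

```text
t: 9.05
tool_pos: [0.5827, -0.146, 0.1445]
orientation: [-0.084, 2.203, -2.192]
force: [1.5, 0.2, -3.8]
opening: 0.0395
```

Request:
carry_out(motion=[0, -0.015, 0, 0, 0, 0, -1, 0, 0, 0, 0, 0, 0, -1, 0, 0, 0, 0, 0, 0, -1, 0, 0, 0, 0, 0, 0, -1, 0, 0, 0, 0, 0, 0, -1])

```text
t: 9.55
tool_pos: [0.5837, -0.1464, 0.1615]
orientation: [-0.08, 2.2, -2.192]
force: [-0.6, -1.1, -4.2]
opening: 0.0396
```

```bash
python3 plan.py 0.5755 0.222 0.175 84.35
python3 - <<'E'
from h import *
for c,(x0,x1,y0,y1) in {"side":(250,350,130,230),"top":(220,350,110,240)}.items():
    im=imaging.read_camera(c); cv2.imwrite(f"pics/{c}4.png",im)
    cv2.imwrite(f"pics/{c}4z.png",cv2.resize(im[y0:y1,x0:x1],None,fx=6 if c=="side" else 4,fy=6 if c=="side" else 4,interpolation=cv2.INTER_CUBIC))
E
```

```text
t 9.55 pos [ 0.5837 -0.1464  0.1615] F [-0.6 -1.1 -4.2] open 0.0396
toolx [-0.998 -0.061  0.012] y [-0.012  0.003 -1.   ] z [ 0.061 -0.998 -0.004] q [-0.33  0.19  1.56 -0.    1.4   1.18]
turn deg [0.18 9.17 0.68] /n [0.04 1.83 0.14]
world d [-0.0082  0.3684  0.0135] tool d [-0.0142 -0.0121 -0.3683] tool d after turn [ 0.0445 -0.0135 -0.3658] /n [-0.0028 -0.0024 -0.0737] [ 0.0089 -0.0027 -0.0732]
```

View pics/side4z.png

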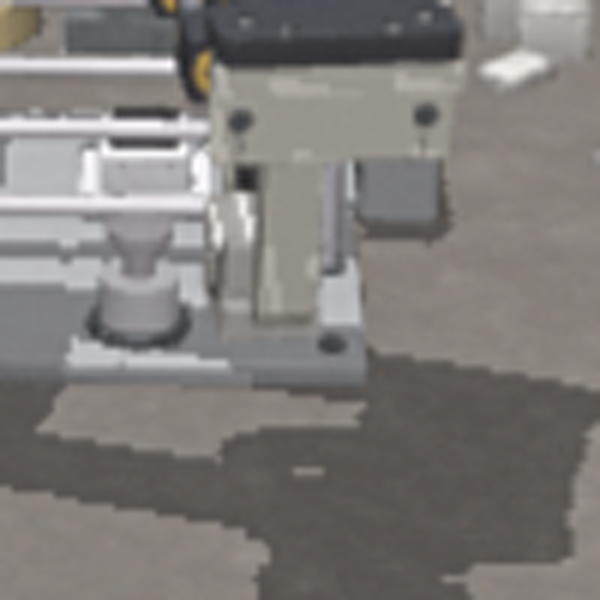

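View pics/top4z.png

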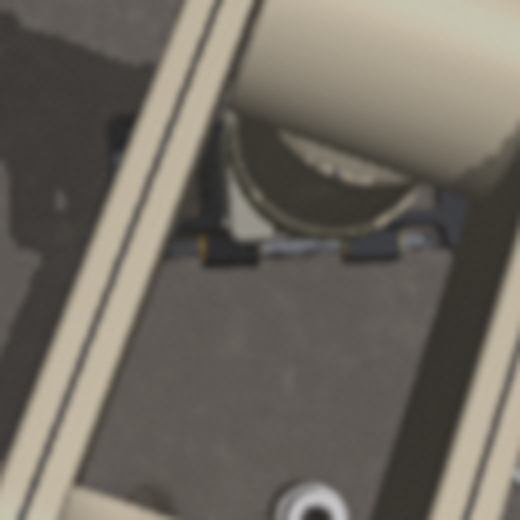

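```bash
cat > ov.py <<'E'
from h import *
def blockpts():
    return np.array([[x,y,z] for x in(-16,16) for y in(-20,20) for z in(0,34)])/1000
E_=[(a,b) for a in range(8) for b in range(a+1,8) if bin(a^b).count("1")==1]
def overlay(c,img,pos,rv,off,name,box,k):
    # block pose: in tool frame: block x = -tool x ... use tool: bx=-tx, by=-tz, bz=-ty ; origin = TCP + off(world-like in block axes)
    m=R.from_rotvec(rv).as_matrix();B=np.c_[-m[:,0],-m[:,2],-m[:,1]]
    P=pos+ (blockpts()+np.array(off))@B.T
    x0,x1,y0,y1=box
    z=cv2.resize(img[y0:y1,x0:x1],None,fx=k,fy=k,interpolation=cv2.INTER_CUBIC)
    q=(proj(c,P)-[x0,y0]+.5)*k
    for a,b in E_: cv2.line(z,tuple(q[a].astype(int)),tuple(q[b].astype(int)),(0,0,255),1)
    # finger near tip
    F=pos+np.array([[s,-.0195-.0175,-h] for s in(-.0075,.0075) for h in(.019,-.02)])@B.T
    q=(proj(c,F)-[x0,y0]+.5)*k
    for p in q: cv2.circle(z,tuple(p.astype(int)),3,(255,0,0),-1)
    cv2.imwrite(name,z)
E
python3 - <<'E'
from ov import *
from plant import robot
s=robot.read_state();print(s["tool_pos"],s["t"])
overlay("side",cv2.imread("pics/side4.png"),s["tool_pos"],s["orientation"],[-.0014,0,-.026],"pics/ov4.png",(270,330,140,200),10)
E
```

```text
[ 0.58361753 -0.14639297  0.1614972 ] 9.65
```

View pics/ov4.png

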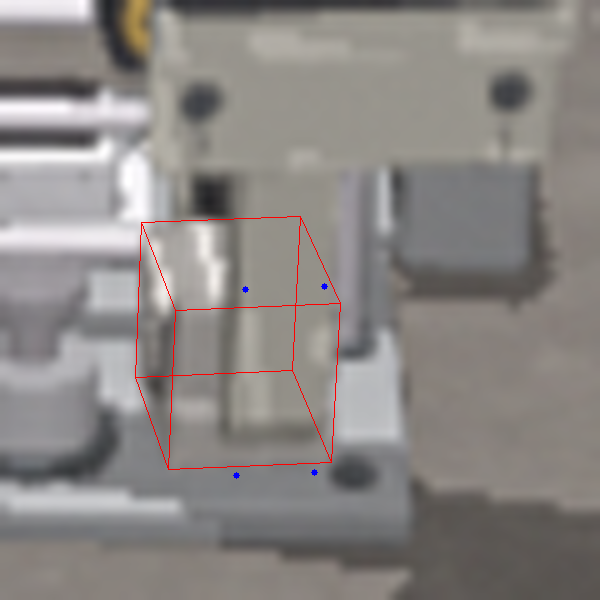

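Request:
carry_out(motion=[0, -0.003, -0.02, 0, 1.8, 0.5, -1, 0, -0.003, -0.035, 0, 1.8, 0, -1, 0.003, -0.002, -0.04, 0, 1.8, 0, -1, 0.004, -0.002, -0.04, 0, 1.8, 0, -1, 0.005, 0, -0.04, 0, 1.8, 0, -1])

```text
t: 10.15
tool_pos: [0.5717, 0.0287, 0.1675]
orientation: [-0.108, -2.163, 2.157]
force: [1.1, 0.7, -3.9]
opening: 0.0396
```

```bash
python3 plan.py 0.5769 0.2219 0.165 84.35
```

```text
t 10.15 pos [0.5717 0.0287 0.1675] F [ 1.1  0.7 -3.9] open 0.0396
toolx [-0.994  0.11   0.01 ] y [-0.01   0.004 -1.   ] z [-0.11  -0.994 -0.002] q [-0.04  0.11  1.64  0.    1.4   1.64]
turn deg [ 0.14 -0.66  0.58] /n [ 0.03 -0.13  0.12]
world d [ 0.0052  0.1932 -0.0025] tool d [ 0.0161  0.0031 -0.1926] tool d after turn [ 0.0139  0.0025 -0.1927] /n [ 0.0032  0.0006 -0.0385] [ 0.0028  0.0005 -0.0385]
```

Request:
carry_out(motion=[0.004, 0, -0.04, 0, -0.5, 0.5, -1, 0.004, 0, -0.04, 0, 0, 0, -1, 0.003, 0, -0.04, 0, 0, 0, -1, 0.002, 0, -0.035, 0, 0, 0, -1, 0, 0, -0.018, 0, 0, 0, -1])

```text
t: 10.65
tool_pos: [0.5732, 0.2118, 0.1641]
orientation: [-0.102, -2.17, 2.164]
force: [0.8, -0.7, -3.1]
opening: 0.0399
```

Request:
carry_out(motion=[0, 0, 0, 0, 0, 0, -1, 0, 0, 0, 0, 0, 0, -1, 0, 0, 0, 0, 0, 0, -1, 0, 0, 0, 0, 0, 0, -1, 0, 0, 0, 0, 0, 0, -1])

```text
t: 11.15
tool_pos: [0.5717, 0.2117, 0.1612]
orientation: [-0.096, -2.166, 2.165]
force: [0.6, 0.2, -4.0]
opening: 0.0399
```

```bash
python3 plan.py 0.5769 0.2219 0.12 84.35
```

```text
t 11.15 pos [0.5717 0.2117 0.1612] F [ 0.6  0.2 -4. ] open 0.0399
toolx [-0.995  0.099  0.01 ] y [-0.01   0.001 -1.   ] z [-0.099 -0.995 -0.   ] q [0.27 0.21 1.54 0.   1.4  1.94]
turn deg [ 0.01 -0.01  0.6 ] /n [ 0.   -0.    0.12]
world d [ 0.0052  0.0102 -0.0412] tool d [-0.0046  0.0412 -0.0107] tool d after turn [-0.0041  0.0412 -0.0107] /n [-0.0009  0.0082 -0.0021] [-0.0008  0.0082 -0.0021]
```

Request:
carry_out(motion=[-0.002, 0, -0.004, 0, 0, 0.6, -1, -0.002, 0, -0.004, 0, 0, 0, -1, -0.001, 0, -0.003, 0, 0, 0, -1, 0, 0.005, 0, 0, 0, 0, -1, 0, 0, 0, 0, 0, 0, -1])

```text
t: 11.65
tool_pos: [0.579, 0.2214, 0.1563]
orientation: [-0.112, -2.17, 2.17]
force: [-1.2, -0.7, -3.7]
opening: 0.0394
```

```bash
python3 plan.py 0.5769 0.2219 0.12 84.35
python3 - <<'E'
from ov import *
from plant import robot
s=robot.read_state()
im=imaging.read_camera("side");cv2.imwrite("pics/side5.png",im)
overlay("side",im,s["tool_pos"],s["orientation"],[-.0014,0,-.026],"pics/ov5.png",(230,330,95,195),6)
im=imaging.read_camera("top");cv2.imwrite("pics/top5.png",im)
overlay("top",im,s["tool_pos"],s["orientation"],[-.0014,0,-.026],"pics/ov5t.png",(90,200,110,210),6)
E
```

```text
t 11.65 pos [0.579  0.2214 0.1563] F [-1.2 -0.7 -3.7] open 0.0394
toolx [-0.995  0.101 -0.002] y [ 0.002  0.    -1.   ] z [-0.101 -0.995 -0.   ] q [ 0.28  0.23  1.53 -0.    1.38  1.96]
turn deg [ 0.02 -0.16 -0.11] /n [ 0.   -0.03 -0.02]
world d [-0.0021  0.0005 -0.0363] tool d [ 0.0022  0.0363 -0.0002] tool d after turn [ 0.0021  0.0363 -0.0003] /n [ 0.0004  0.0073 -0.    ] [ 0.0004  0.0073 -0.0001]
```

View pics/ov5.png

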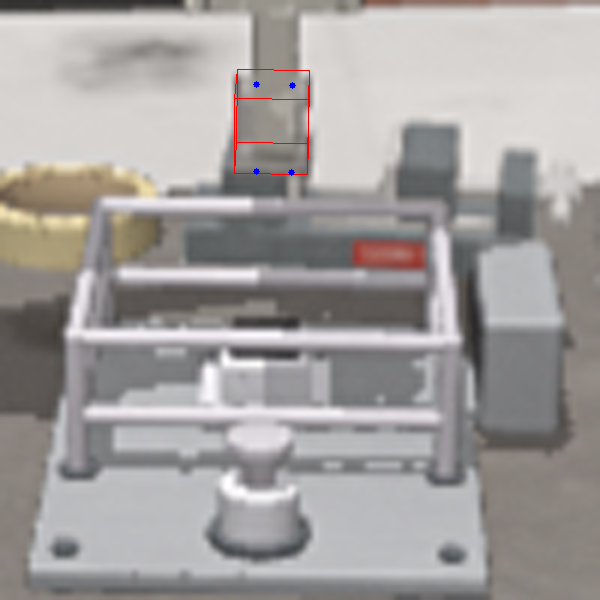

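View pics/ov5t.png

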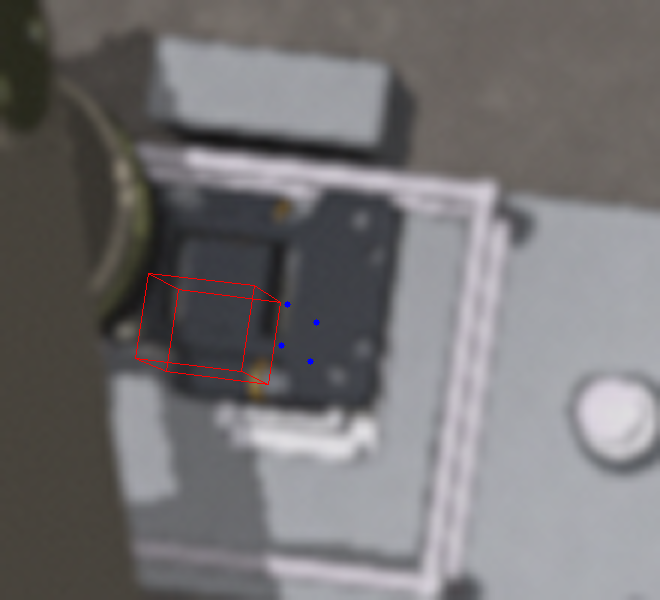

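Request:
carry_out(motion=[0.002, 0.01, 0, 0, 0, 0, -1, 0, 0.012, 0, 0, 0, 0, -1, 0, 0.012, 0, 0, 0, 0, -1, 0, 0.01, 0, 0, 0, 0, -1, 0, 0, 0, 0, 0, 0, -1])

```text
t: 12.25
tool_pos: [0.5763, 0.2214, 0.1079]
orientation: [-0.111, -2.17, 2.17]
force: [-0.3, -0.6, -3.3]
opening: 0.0401
```

```bash
python3 plan.py 0.5769 0.2219 0.079 84.35
```

```text
t 12.25 pos [0.5763 0.2214 0.1079] F [-0.3 -0.6 -3.3] open 0.0401
toolx [-0.995  0.101 -0.001] y [ 0.001 -0.    -1.   ] z [-0.101 -0.995  0.   ] q [ 0.28  0.27  1.57 -0.    1.3   1.96]
turn deg [-0.   -0.16 -0.06] /n [-0.   -0.03 -0.01]
world d [ 0.0006  0.0005 -0.0289] tool d [-0.0005  0.0289 -0.0006] tool d after turn [-0.0005  0.0289 -0.0006] /n [-0.0001  0.0058 -0.0001] [-0.0001  0.0058 -0.0001]
```

Aligned; going most of the way down, then checking the gap by camera.

Request:
carry_out(motion=[0, 0.006, 0, 0, 0, 0, -1, 0, 0.007, 0, 0, 0, 0, -1, 0, 0.006, 0, 0, 0, 0, -1, 0, 0.004, 0, 0, 0, 0, -1, 0, 0, 0, 0, 0, 0, -1])

```text
t: 12.75
tool_pos: [0.5764, 0.2213, 0.0827]
orientation: [-0.111, -2.17, 2.17]
force: [0.8, 0.3, -2.2]
opening: 0.0397
```

```bash
python3 plan.py 0.5769 0.2219 0.079 84.35
python3 - <<'E'
from ov import *
from plant import robot
s=robot.read_state()
im=imaging.read_camera("side");cv2.imwrite("pics/side6.png",im)
overlay("side",im,s["tool_pos"],s["orientation"],[-.0014,0,-.026],"pics/ov6.png",(245,305,115,175),10)
cv2.imwrite("pics/side6z.png",cv2.resize(im[115:175,245:305],None,fx=10,fy=10,interpolation=cv2.INTER_CUBIC))
E
```

```text
t 12.75 pos [0.5764 0.2213 0.0827] F [ 0.8  0.3 -2.2] open 0.0397
toolx [-0.995  0.101 -0.001] y [ 0.001 -0.    -1.   ] z [-0.101 -0.995  0.   ] q [ 0.28  0.3   1.59 -0.    1.26  1.96]
turn deg [-0.01 -0.16 -0.05] /n [-0.   -0.03 -0.01]
world d [ 0.0005  0.0006 -0.0037] tool d [-0.0004  0.0037 -0.0006] tool d after turn [-0.0004  0.0037 -0.0006] /n [-0.0001  0.0007 -0.0001] [-0.0001  0.0007 -0.0001]
```

View pics/ov6.png

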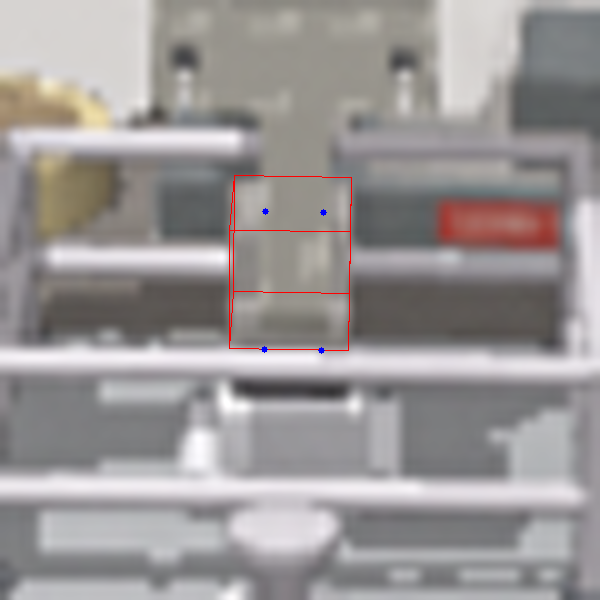

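View pics/side6z.png

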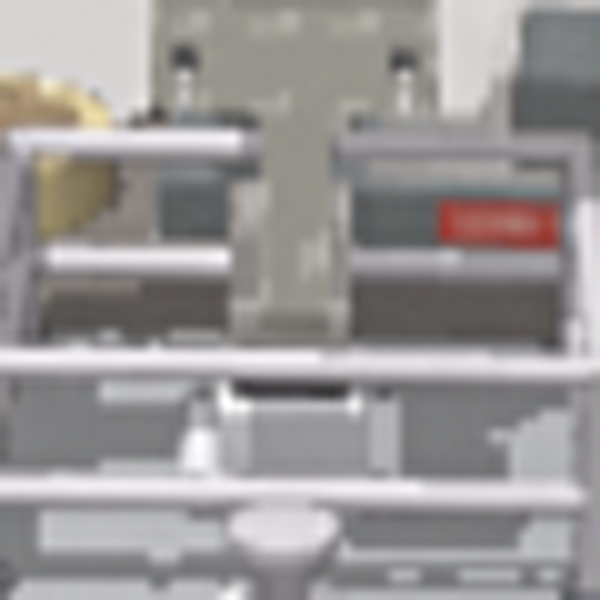

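Request:
carry_out(motion=[0, 0.002, -0.001, 0, 0, 0, -1, 0, 0.002, 0, 0, 0, 0, -1, 0, 0, 0, 0, 0, 0, -1, 0, 0, 0, 0, 0, 0, -1, 0, 0, 0, 0, 0, 0, -1])

```text
t: 13.3
tool_pos: [0.5777, 0.2228, 0.0802]
orientation: [-0.114, -2.172, 2.17]
force: [-0.4, -0.2, -3.8]
opening: 0.04
```

```bash
python3 plan.py 0.5769 0.2219 0.079 84.35
python3 - <<'E'
from ov import *
from plant import robot, models
s=robot.read_state()
im=imaging.read_camera("side");cv2.imwrite("pics/side7.png",im)
cv2.imwrite("pics/side7z.png",cv2.resize(im[115:175,245:305],None,fx=10,fy=10,interpolation=cv2.INTER_CUBIC))
overlay("side",im,s["tool_pos"],s["orientation"],[-.0014,0,-.026],"pics/ov7.png",(245,305,115,175),10)
# predicted rows
th=np.deg2rad(-5.65);c,sn=np.cos(th),np.sin(th)
for x,y in((-.016,-.02),(.016,-.02)):
    P=[.5755+c*x-sn*y,.222+sn*x+c*y]
    print("face",proj("side",P+[.045]),"block@8",proj("side",P+[.053]))
imaging.read_camera("top")
for n in("housing_plain","housing_flanged","clear_block"):
    for cc in("side","top"): 
        r=models.outline_of(cc,n); print(n,cc,[(d["pixel"],round(d["confidence"],2)) for d in r[:1]])
print(robot.read_state()["t"])
E
```

```text
t 13.3 pos [0.5777 0.2228 0.0802] F [-0.4 -0.2 -3.8] open 0.04
toolx [-0.995  0.101 -0.003] y [ 0.004  0.001 -1.   ] z [-0.101 -0.995 -0.001] q [ 0.29  0.3   1.59 -0.    1.25  1.96]
turn deg [ 0.05 -0.16 -0.2 ] /n [ 0.01 -0.03 -0.04]
world d [-0.0008 -0.0009 -0.0012] tool d [0.0007 0.0012 0.001 ] tool d after turn [0.0007 0.0012 0.001 ] /n [0.0001 0.0002 0.0002] [0.0001 0.0002 0.0002]
face [[267.56458065 153.28124746]] block@8 [[267.58008269 150.54439329]]
face [[279.44650336 153.4690173 ]] block@8 [[279.49494965 150.73101301]]
housing_plain side [([234.7, 287.7], 0.89)]
housing_plain top [([354.2, 224.9], 0.66)]
housing_flanged side [([211.3, 243.9], 0.79)]
housing_flanged top [([296.5, 242.9], 0.54)]
clear_block side []
clear_block top [([345.5, 176.0], 0.73)]
13.7
```

View pics/side7z.png

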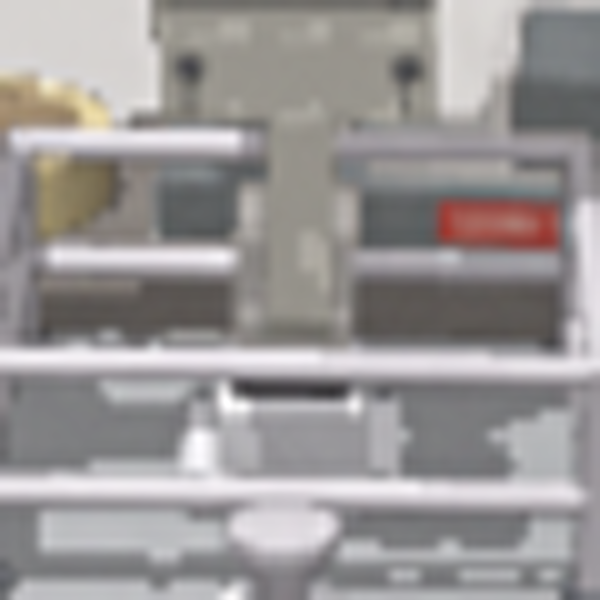

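Request:
carry_out(motion=[0.001, 0.001, 0.001, 0, 0, 0, -1, 0, 0, 0, 0, 0, 0, -1, 0, 0, 0, 0, 0, 0, -1, 0, 0, 0, 0, 0, 0, -1, 0, 0, 0, 0, 0, 0, -1])

```text
t: 14.2
tool_pos: [0.5764, 0.2217, 0.0789]
orientation: [-0.114, -2.171, 2.17]
force: [0.7, -0.2, -3.5]
opening: 0.0397
```

```bash
python3 plan.py 0.5769 0.2219 0.079 84.35
```

```text
t 14.2 pos [0.5764 0.2217 0.0789] F [ 0.7 -0.2 -3.5] open 0.0397
toolx [-0.995  0.101 -0.003] y [ 0.003  0.    -1.   ] z [-0.101 -0.995 -0.001] q [ 0.28  0.3   1.59 -0.    1.25  1.96]
turn deg [ 0.04 -0.16 -0.18] /n [ 0.01 -0.03 -0.04]
world d [0.0005 0.0002 0.0001] tool d [-0.0005 -0.0001 -0.0002] tool d after turn [-0.0005 -0.0001 -0.0002] /n [-0.0001 -0.     -0.    ] [-0.0001 -0.     -0.    ]
```

```bash
python3 -c "
from plant import robot
print(robot.close_job()); s=robot.read_state(); print(s['t'],s['tool_pos'],s['force'],s['opening'])"
```

```text
the job is handed in; nothing more can be done
None
the job is handed in; nothing more can be done
```

I pressed the plunger fully home, then gripped the V-block across its 40 mm sides and carried it over the rail. I handed the job in at 14.2 s with the block held above the sensing face. No verdict was reported, so success is not confirmed.

- **Plunger:** it stopped at about 10 mm of travel, with 22 N on the tool and no further motion. The side picture afterwards showed the cap back at its starting height.
- **Final pose:** the last reading put the tool within about 0.6 mm and 0.2° of target. That puts the gap at about 8 mm, working from the measured tool height and the height of the grasp.
- **Hold:** the force was a steady 3.5–4 N, about the block's weight, and the opening was 39.7 mm. The block was held and showed no sign of touching anything else.
- **Centring:** the side view agreed to about 1 mm along x, judged just before the last 1 mm adjustment.

Three checks were weaker or disagreed:

- **Depth (y):** the two cameras differed by about 3 mm in y, well inside the 8 mm allowance. From above, the gripper hid the block, so y rests on the calibration and the arm's own position reading.
- **Gap edge:** the block's lower edge was hidden behind the front rail in the side view, so the picture only showed the gap was more than about 4.5 mm.
- **Bystanders:** the last check found both housings within a few pixels of where they started. The acrylic block was found only in the top view (the side detector missed it), also unmoved.

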